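# Uncouple the test gauge from the hand test pump

## Task

The pressure check is done and the hand test pump is vented: take the test gauge off. Draw the coupling's brass sleeve back to its stop, until the gauge springs free and the sleeve stays caught when you let go, then pull the gauge straight out so that the sleeve snaps fully forward, and lay it gently in its V cradle, plug in the narrow rest and dial case in the wide one. Work by feel and with a light hand, for the pump only stands on the bench and must not be shoved from its place; do not drop the gauge, and leave the other things where they are.

Things in the scene. Friction and masses are not known exactly. Their poses are not given: they have to be found in the camera images.
- pump: Grey hand test pump, 6 kg, standing loose on four rubber feet (it slides at some 18 N pulled, 22 N pushed, or a little more): cast base 166 x 126 mm, 41 mm high; column 36 mm; head 46 mm across with a blue vent knob (top 132 mm high) and a screw press with star handle behind (not used). Origin on the worktop under the column's middle, z up; a steel coupling points level along -x, its axis 100 mm high.
- mouth (a point): Centre of the coupling's mouth, on its axis, 75 mm in front of the column's axis and 100 mm above the worktop; axes as the pump's (-x points out of the mouth). The bore is 17 mm wide for the 16 mm plug. Behind the forward sleeve lie 11 mm of bare body (22 mm across) for it to slide over.
- sleeve_mid (a point): Middle of the brass knurled sleeve (28 mm long, 33 mm across, gripped across from above), on the axis; moves with it. Forward (locked) it lies 13 mm behind the mouth, at the hard stop 23 mm. Spring: 10 N forward, 16 N at the stop. Only in the last 2 mm before the stop does the plug come free: a spring valve kicks the gauge 6 to 7 mm out. Let go then, the sleeve stays caught 5 to 8 mm back.
- gauge: Test gauge, 0.15 to 0.25 kg. Origin on its axis in the middle of its brass hexagon (22 mm across flats, x = -16 to +16 mm); +x along the axis to the plug's nose. Black dial case, 50 mm across, x = -48 to -20 mm; plain 16 mm shank x = +16 to +37 mm. Locked, its axes are parallel to the pump's, two flats upright, the origin 30 mm in front of the mouth; no pull frees it.
- nose (a point): Tip of the gauge's steel plug, on its axis, x = +61 mm; 31 mm of plug are in the bore when locked. Once kicked free the gauge sags by about 3 degrees and a pull of 4 to 12 N along the axis draws it out; when it is some 17 mm out of its locked place the sleeve snaps forward.
- cradle: Wooden cradle fixed to the worktop, base 122 x 74 x 8 mm, with two rubber-lined V rests that take a round thing from above: a wide one for the dial case (x = -40 to -28 mm, 42 mm high, 64 mm across) and a narrow one for the plain shank (x = +24 to +34 mm, 52 mm high). Origin under the base, z up. The gauge lies with its axes parallel to the cradle's, nose towards +x.
- cradle_seat (a point): Where the gauge's origin belongs when it lies in the cradle: 62 mm above the worktop over the cradle's origin; axes as the cradle's.
- lens: Brass folding hand lens, 27 x 70 x 10 mm, lying on the worktop; bystander. Origin under its middle.
- dust_brush: Flat dusting brush with wooden handle, 36 x 175 x 11 mm; bystander. Origin under its middle.
- streak_plate_0: Cream streak plate, 48 x 64 x 8 mm; bystander. Origin under its middle.
- mica_book: Small brown rock, 52 x 62 x 28 mm; bystander. Origin under its middle.
- horn_coral: Pale horn-shaped fossil coral standing on end, 42 x 42 x 66 mm; bystander. Origin under its middle.
- jasper_red: Red rock, 82 x 98 x 65 mm; bystander. Origin under its middle.
Mind the look-alikes: they are no part of the job. What is shaped like the gauge but green is not meant.

How it is judged:
By the outcome, as a careful person would: the job done as asked, in the order asked, and still so for the second after the job is handed in, with the robot touching nothing.
It also fails if it takes over 58 s, if anything falls off the work surface, if the arm or the gripper's body presses on something with over 40 N, if the wrist force passes 120 N, or if a joint passes its speed limit or range.

## Robot

A 6-joint arm with a two-finger parallel gripper is mounted at the origin on a cart in front of the work surface, level with it; the furniture and walls round the work are solid. World frame = base frame: x ahead of the robot, y to its left, z up, the work surface at z = 0. Lengths are in m, angles in rad, forces in N, time in s.
With the tool pointing down it reaches from about 0.325 to 0.9 m from the base axis. Payload 6.1 kg.
Tool frame: the origin (TCP) lies between the finger pads; the fingertips stand 14 mm ahead of it and the grasp point (between the pads) lies 5 mm behind it (robot.tcp_to_tips is the distance from the TCP to the fingertips, in m); z points along the fingers, y is the line along which they close (so a half turn about z gives the same grasp; the last joint's range is limited). The gripper opens to 85 mm and grips with 20 to 120 N. Pads are 22 mm wide; open, the fingers measure 114 mm over their backs; the gripper's body (76 mm by 85 mm) begins 54 mm behind the grasp point. The pads swing forward as they close: fully open they stand 13 mm farther back than shut.
Start: joints at [1.053, 0.22, 1.526, -0, 1.395, -0.126], TCP at [0.239, 0.578, 0.245] pointing down, gripper open.
Joint ranges: [-2.98, 2.98], [-0.91, 2.08], [0.09, 2.57], [-1.24, 4.39], [0.2, 2.65], [-2.68, 2.68]. Speed limits (rad/s): [2.57, 2.57, 3.01, 3.14, 3.14, 3.14].

## Interface

Orientations are given as a rotation vector (axis times angle).
In Python, from station import robot gives the robot as it stands.
- The arm moves only by the tool servo_tool, never from a script. Its argument "steps" is a list of rows, each a list of 6 numbers: the shift along the tool's x, y, z scaled (see below), then the turn, a rotation vector about the tool's x, y, z scaled (see below). In form: [[dx, dy, dz, rx, ry, rz], ...]. A call has 1 to 20 rows; each row is the pose to reach, as a shift and turn from the pose commanded when the call began, along the tool's axes at that moment; what a row does not reach only later rows make up. The controller multiplies each number of a shift by 300 mm and each number of a turn by 60 degrees. A row lasts 1/10 s, in which the tool goes at most 50 mm and 8.59 degrees, less where a joint would pass 70% of its speed; a pose out of reach is approached as far as the arm can. A call with a number of a shift or a turn outside -1 to 1 is refused whole. A call with a gripper value outside its range is refused whole. "grip" is the opening, from 0 (shut) to 1 (fully open), set as the call begins (left out, the last holds). The fingers move at their own pace and stop on an object; "newtons" is the grip in N (left out, the last holds). Time passes only in rows, so rows that repeat a pose let the fingers close. It gives the time, the measured TCP pose, the force, the opening and the grip force at its end, in the units of the state.
- robot.sense(): the state, without advancing time (a new reading comes with each control period).
- robot.grab_frame(name): name is "scene" or "side" or "wrist"; returns a dict with "img" (384x512x3 uint8, red, green, blue), "mtx" (3x3 intrinsics, pixels), "camera_from_world" (4x4, takes a point from world to camera coordinates); the wrist camera has in their place "hand_eye" (4x4, takes a point from camera to tool coordinates, whose origin is the TCP and whose axes are the flange's). Camera axes: x right, y down, z forward; pixel columns grow to the right and rows downward; lengths in m; the calibration is good to about 2 mm. A picture is of the moment at which its call begins: read the wrist's pose just before it. There is no depth.
- robot.finish_job(): hands the job in; it is judged then, once.
Trained networks look in a picture, given as the dict that the camera call returned (one of the last four; its "shot" number tells which), for a name from the list of things; names that differ only in an ending like _2 or _b are one class to them, and where a whole thing is asked for, a point or a joint stands for the part that bears it (a point fixed in the world has none). Each returns a list of dicts, best first, with "p" (0 to 1); they miss things now and then, are a little off and sometimes report something else, mostly with a low value. They report only what shows in the picture. A call takes as long as a camera call. They do not tell look-alikes from the thing itself.
- robot.recognise(picture, label): "position" ([row, column] in pixels, amid what is visible of it).
- robot.trace(picture, label): "mask" (384x512 bool, what is visible of it) and "position" ([row, column] in pixels, amid what is visible of it).
The state is a dict: "time": time; "joint_positions": joint angles; "dq": joint speeds; "tau": joint torques, N m; "ee_pos": TCP position; "eef_rot": TCP orientation; "wrist_force": force on the tool from outside, world axes, zero at the start; "wrist_torque": the same for the moment, N m; "gripper_width": finger opening in m; "grip_force": force on a finger pad.
Only numpy, scipy, OpenCV 4.12 (cv2) and the standard library are available. Lean on these libraries where they do the work, as an engineer would, in place of code of your own. Each camera call takes 0.05 s, during which the arm holds its last target. There are 200 camera calls.

## Working session

There is one attempt and no reset: what is moved stays moved. The work goes in short steps, Python scripts to look and compute and a tool call to move; the robot and the scene stay as the last step left them, time stands still between calls to the robot, and variables do not carry over. Pictures are saved under pics/ and viewed, at most 10 in all, crops included, and the job is handed in when it is done.

Besides the shell and the picture viewer there is one more tool, called as name(argument=value, ...) on one line, values as JSON. servo_tool: Moves the arm, as the interface text tells. Its arguments: {"type":"object","properties":{"steps":{"type":"array","items":{"type":"array","items":{"type":"number"}}},"grip":{"type":"number"},"newtons":{"type":"number"}},"required":["steps"]}

```bash
mkdir -p pics; ls; cat > h.py <<'E'
import numpy as np, cv2
from scipy.spatial.transform import Rotation as R
from station import robot
def save(f,n): cv2.imwrite('pics/'+n, f['img'][:,:,::-1])
E
python3 - <<'E'
from h import *
s=robot.sense(); print({k:np.round(v,3) for k,v in s.items()})
a=robot.grab_frame('scene'); b=robot.grab_frame('side')
cv2.imwrite('pics/a.png', np.vstack([a['img'],b['img']])[:,:,::-1][:, :])
im=cv2.resize(np.hstack([a['img'],b['img']])[:,:,::-1],(800,300)); 
save(a,'scene.png');save(b,'side.png')
for f in (a,b):
    print(f['mtx'].round(1).tolist(), f['camera_from_world'].round(3).tolist())
    for l in ['pump','mouth','sleeve_mid','gauge','nose','cradle','lens','dust_brush','streak_plate_0','mica_book','horn_coral','jasper_red']:
        print(l,[(np.round(d['position'],1).tolist(),round(d['p'],2)) for d in robot.recognise(f,l)][:4])
E
```

```text
pics
{'time': np.float64(0.0), 'joint_positions': array([ 1.053,  0.221,  1.528,  0.   ,  1.395, -0.126]), 'dq': array([-0.   , -0.001,  0.001,  0.002,  0.001,  0.002]), 'tau': array([ 1.0000e-03, -4.9689e+01, -3.8940e+01,  0.0000e+00,  1.1000e-02,
       -0.0000e+00]), 'ee_pos': array([0.238, 0.577, 0.244]), 'eef_rot': array([-6.110e-01, -3.081e+00,  3.000e-03]), 'wrist_force': array([ 0.345, -0.992,  0.351]), 'wrist_torque': array([0.023, 0.029, 0.026]), 'grip_force': np.float64(0.0), 'gripper_width': np.float64(0.085)}
[[447.1, 0.0, 261.7], [0.0, 447.1, 192.3], [0.0, 0.0, 1.0]] [[0.477, -0.879, -0.006, -0.195], [-0.363, -0.191, -0.912, 0.287], [0.801, 0.437, -0.41, 0.83], [0.0, 0.0, 0.0, 1.0]]
pump [([196.4, 291.8], 0.55)]
mouth [([200.0, 295.2], 0.82)]
sleeve_mid [([180.1, 282.0], 0.59)]
gauge [([199.4, 226.2], 0.56), ([188.6, 258.3], 0.54)]
nose [([190.2, 262.6], 0.74)]
cradle [([250.3, 384.8], 0.85)]
lens [([255.5, 272.7], 0.56)]
dust_brush [([287.4, 390.8], 0.67)]
streak_plate_0 [([236.2, 229.2], 0.59)]
mica_book [([222.3, 193.5], 0.7)]
horn_coral [([198.0, 297.1], 0.68)]
jasper_red []
[[419.6, 0.0, 245.8], [0.0, 419.6, 194.4], [0.0, 0.0, 1.0]] [[-0.987, -0.159, -0.005, 0.515], [-0.085, 0.555, -0.827, 0.086], [0.134, -0.817, -0.562, 1.296], [0.0, 0.0, 0.0, 1.0]]
pump [([196.4, 205.0], 0.78)]
mouth [([198.1, 201.9], 0.82)]
sleeve_mid [([184.4, 223.3], 0.46)]
gauge [([243.2, 210.7], 0.81), ([190.5, 241.5], 0.6), ([204.2, 285.2], 0.56)]
nose [([244.3, 210.0], 0.95), ([194.2, 238.9], 0.53)]
cradle [([160.5, 261.3], 0.65)]
lens []
dust_brush [([163.8, 294.8], 0.7), ([157.4, 263.8], 0.51)]
streak_plate_0 [([227.8, 284.3], 0.56)]
mica_book [([254.2, 274.2], 0.76)]
horn_coral [([283.2, 240.8], 0.78)]
jasper_red []
```

```bash
python3 - <<'E'
from h import *
a=cv2.imread('pics/scene.png')[130:330,130:450];b=cv2.imread('pics/side.png')[110:310,130:370]
a=cv2.resize(a,None,fx=2,fy=2,interpolation=2)[:, :];cv2.imwrite('pics/ca.png',cv2.resize(a,(800,500)));cv2.imwrite('pics/cb.png',cv2.resize(b,(720,600),interpolation=2))
E
```

```text
(no output)
```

View pics/ca.png

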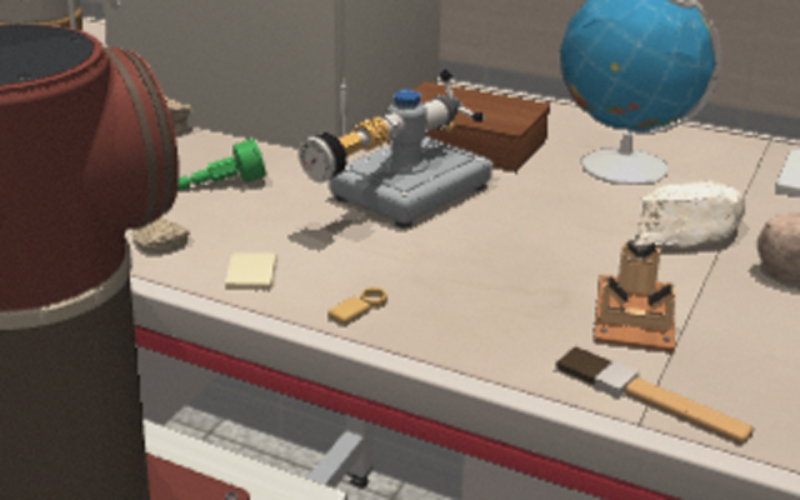

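View pics/cb.png

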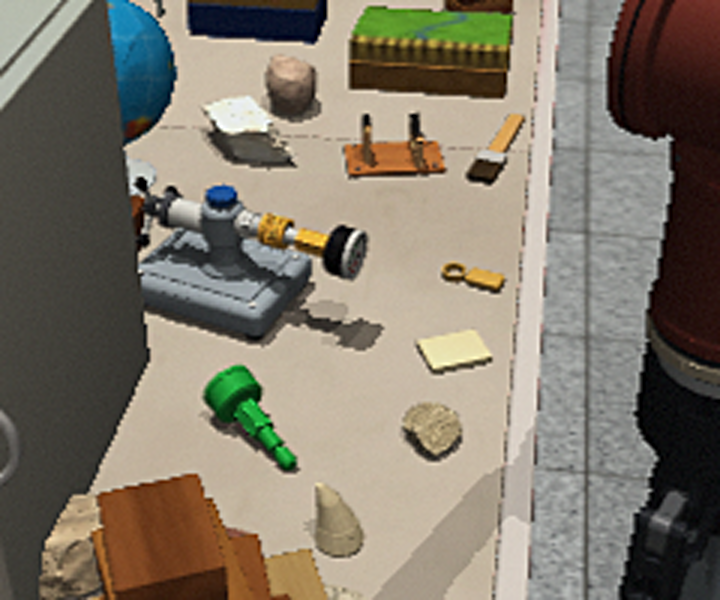

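The gauge candidates are the green look-alike, lying loose at about (243,211) in the side view, and the black-dial gauge in the coupling, at about (194,243) side and (193,258) scene. I choose the black-dial one, because it has the black case and brass hexagon and sits in the pump. The cradle is at (250,385) scene and (161,261) side, with its wide rest on the robot's side.

```bash
cat >> h.py <<'E'
def ray(M,T,px):  # px=(u,v); M intrinsics, T camera_from_world
    d=T[:3,:3].T@np.linalg.solve(M,[px[0],px[1],1]); return -T[:3,:3].T@T[:3,3], d/np.linalg.norm(d)
def tri(rays):
    A=sum(np.eye(3)-np.outer(d,d) for c,d in rays); b=sum((np.eye(3)-np.outer(d,d))@c for c,d in rays)
    p=np.linalg.solve(A,b); return p,[np.linalg.norm(np.cross(p-c,d)) for c,d in rays]
def atz(r,z): c,d=r; return c+d*(z-c[2])/d[2]
def wristT(f,s):
    W=np.eye(4); W[:3,:3]=R.from_rotvec(s['eef_rot']).as_matrix(); W[:3,3]=s['ee_pos']
    return np.linalg.inv(W@f['hand_eye'])
E
python3 - <<'E'
from h import *
a=robot.grab_frame('scene'); b=robot.grab_frame('side'); np.savez('cams',Ma=a['mtx'],Ta=a['camera_from_world'],Mb=b['mtx'],Tb=b['camera_from_world'])
S=lambda x,y:ray(a['mtx'],a['camera_from_world'],(130+x/2.5,130+y/2.5)); D=lambda x,y:ray(b['mtx'],b['camera_from_world'],(130+x/3,110+y/3))
for n,p,q in [('knobtop',(407,95),(222,191)),('dial',(318,158),(357,252)),('sleeve',(376,131),(272,230)),('casemid',(330,155),(347,251))]:
    x,e=tri([S(*p),D(*q)]); print(n,x.round(3),np.round(e,4))
for n,p in [('fl',(597,342)),('fr',(672,348)),('bl',(603,278))]: print('cr S',n,atz(S(*p),.004).round(3))
for n,p in [('1',(346,174)),('2',(445,172)),('3',(345,146)),('4',(437,141))]: print('cr D',n,atz(D(*p),.004).round(3))
for n,p in [('lens',(360,305)),('plate',(250,270)),('brush0',(580,360)),('brush1',(745,432))]: print(n,atz(S(*p),.0).round(3))
for n,p in [('lens',(475,277)),('coral',(338,548)),('green',(235,395)),('greentip',(290,462)),('rock',(240,130)),('rock2',(290,85))]: print(n,atz(D(*p),.02).round(3))
E
```

```text
knobtop [0.647 0.024 0.13 ] [0.0003 0.0003]
dial [0.502 0.064 0.098] [0.0012 0.0012]
sleeve [0.594 0.039 0.1  ] [0.0018 0.0018]
casemid [0.514 0.058 0.096] [0.0036 0.0036]
cr S fl [ 0.438 -0.273  0.004]
cr S fr [ 0.462 -0.338  0.004]
cr S bl [ 0.558 -0.245  0.004]
cr D 1 [ 0.562 -0.24   0.004]
cr D 2 [ 0.441 -0.263  0.004]
cr D 3 [ 0.575 -0.31   0.004]
cr D 4 [ 0.459 -0.341  0.004]
lens [ 0.398 -0.042  0.   ]
plate [0.405 0.094 0.   ]
brush0 [ 0.408 -0.267  0.   ]
brush1 [ 0.37 -0.42  0.  ]
lens [ 0.386 -0.02   0.02 ]
coral [0.468 0.383 0.02 ]
green [0.596 0.209 0.02 ]
greentip [0.527 0.29  0.02 ]
rock [ 0.711 -0.303  0.02 ]
rock2 [ 0.672 -0.439  0.02 ]
```

```bash
cat >> h.py <<'E'
def down(yaw): # tool x along world angle yaw, z down
    c,s=np.cos(yaw),np.sin(yaw); return np.array([[c,s,0],[s,-c,0],[0,0,-1.]])
def go(p,Rt,s=None):
    s=s or robot.sense(); R0=R.from_rotvec(s['eef_rot']).as_matrix()
    d=R0.T@(np.array(p)-s['ee_pos']); r=R.from_matrix(R0.T@Rt).as_rotvec()
    print('go', (d/.3).round(3).tolist(), (r/np.radians(60)).round(3).tolist(),'mm',(d*1e3).round(1),'rows',np.linalg.norm(d)/.05,np.degrees(np.linalg.norm(r))/8.59)
E
python3 - <<'E'
from h import *
f=robot.grab_frame('wrist'); print(f['mtx'].round(1).tolist(),f['hand_eye'].round(3).tolist()); s=robot.sense(); print(s['time'])
go((.59,.04,.26),down(np.pi-.27)); go((.41,.31,.26),down(np.pi-.27))
E
```

```text
[[303.4, 0.0, 260.8], [0.0, 303.4, 190.9], [0.0, 0.0, 1.0]] [[-0.001, -0.961, -0.277, 0.07], [1.0, 0.0, -0.002, 0.001], [0.002, -0.277, 0.961, -0.127], [0.0, 0.0, 0.0, 1.0]]
1.45
go [-1.767, -1.209, -0.049] [0.0, 0.0, -0.116] mm [-530.  -362.8  -14.7] rows 12.848878642319802 0.8123009499349795
go [-0.869, -0.606, -0.049] [0.0, 0.0, -0.116] mm [-260.6 -181.9  -14.7] rows 6.362871567303488 0.8123009499349795
```

servo_tool(steps=[[-0.87,-0.605,-0.05,0,0,-0.116],[-0.87,-0.605,-0.05,0,0,-0.116],[-0.87,-0.605,-0.05,0,0,-0.116],[-0.87,-0.605,-0.05,0,0,-0.116],[-0.87,-0.605,-0.05,0,0,-0.116],[-0.87,-0.605,-0.05,0,0,-0.116],[-0.87,-0.605,-0.05,0,0,-0.116]])

```text
time: 2.15
ee_pos: [0.4127, 0.3069, 0.2609]
eef_rot: [0.428, 3.111, -0.001]
wrist_force: [0.4, 0.7, 0.4]
gripper_width: 0.0852
grip_force: 0.0
```

```bash
python3 - <<'E'
from h import *
go((.585,.041,.25),down(np.pi-.27))
E
```

```text
go [-0.793, -0.698, 0.038] [-0.0, 0.002, -0.004] mm [-237.8 -209.4   11.3] rows 6.340934221754988 0.027490703562199275
```

servo_tool(steps=[[-0.793,-0.698,0.038,0,0,0],[-0.793,-0.698,0.038,0,0,0],[-0.793,-0.698,0.038,0,0,0],[-0.793,-0.698,0.038,0,0,0],[-0.793,-0.698,0.038,0,0,0],[-0.793,-0.698,0.038,0,0,0],[-0.793,-0.698,0.038,0,0,0],[-0.793,-0.698,0.038,0,0,0]])

```text
time: 2.95
ee_pos: [0.5847, 0.0426, 0.2485]
eef_rot: [-0.429, -3.112, 0.0]
wrist_force: [-0.9, 1.3, 0.0]
gripper_width: 0.0853
grip_force: 0.0
```

```bash
python3 - <<'E'
from h import *
s=robot.sense(); f=robot.grab_frame('wrist'); save(f,'w1.png'); np.savez('w1',M=f['mtx'],T=wristT(f,s))
print(s['ee_pos'],s['eef_rot'],s['time'])
for l in ['gauge','sleeve_mid','mouth','pump']: print(l,[(np.round(d['position'],1).tolist(),round(d['p'],2)) for d in robot.recognise(f,l)][:4])
E
```

```text
[0.58470789 0.04258514 0.24846082] [-4.28989140e-01 -3.11166490e+00  4.65795422e-04] 2.95
gauge [([123.0, 416.8], 0.9), ([114.1, 258.6], 0.77)]
sleeve_mid [([191.1, 258.8], 0.98)]
mouth [([227.8, 255.9], 0.94), ([195.4, 12.4], 0.23)]
pump [([231.0, 260.3], 0.7), ([108.3, 261.5], 0.38)]
```

View pics/w1.png

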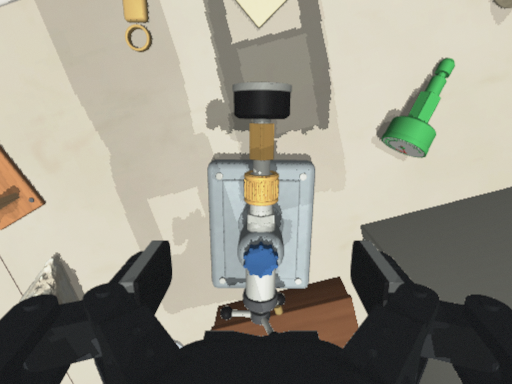

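The wrist view shows the gauge's black dial at (262,101), the brass sleeve at (262,188) and the blue knob at (261,261). The axis runs vertically in the picture. The green look-alike is off to the right, so the choice is confirmed.

```bash
python3 - <<'E'
from h import *
im=cv2.imread('pics/w1.png'); hsv=cv2.cvtColor(im,cv2.COLOR_BGR2HSV); w=np.load('w1.npz')
br=(cv2.inRange(hsv,(8,90,60),(35,255,255))>0); br[:,:235]=0; br[:,290:]=0; br[:115]=0; br[215:]=0
for r in range(115,212,3):
    c=np.where(br[r])[0]; print(r,(c.min(),c.max(),len(c)) if len(c) else None,end='; ')
dk=hsv[:,:,2]<50
for r in (95,100,105,110): c=np.where(dk[r,200:320])[0]+200; print('dial',r,c.min(),c.max())
bl=cv2.inRange(hsv,(100,120,40),(125,255,255)); ys,xs=np.where(bl>0); m=(ys>230)&(ys<290); print('knob',xs[m].mean(),ys[m].mean(),xs[m].min(),xs[m].max())
c=np.load('cams.npz')
for n,px,z in [('sleeve',(261.8,188),.108),('knob',(xs[m].mean(),ys[m].mean()),.131),('dial',(262,108),.1)]: print(n,atz(ray(w['M'],w['T'],px),z).round(4))
print(tri([ray(w['M'],w['T'],(261.8,188)),ray(c['Ma'],c['Ta'],(280.4,182.4)),ray(c['Mb'],c['Tb'],(220.7,186.7))]))
E
```

```text
115 None; 118 None; 121 None; 124 (np.int64(249), np.int64(273), 25); 127 (np.int64(249), np.int64(273), 25); 130 (np.int64(249), np.int64(273), 25); 133 (np.int64(250), np.int64(273), 24); 136 (np.int64(250), np.int64(273), 24); 139 (np.int64(250), np.int64(273), 24); 142 (np.int64(250), np.int64(273), 24); 145 (np.int64(250), np.int64(273), 24); 148 (np.int64(250), np.int64(273), 24); 151 (np.int64(250), np.int64(273), 24); 154 (np.int64(250), np.int64(273), 24); 157 (np.int64(250), np.int64(273), 24); 160 None; 163 None; 166 None; 169 None; 172 (np.int64(247), np.int64(275), 9); 175 (np.int64(245), np.int64(277), 19); 178 (np.int64(245), np.int64(277), 33); 181 (np.int64(244), np.int64(278), 35); 184 (np.int64(244), np.int64(277), 34); 187 (np.int64(244), np.int64(277), 34); 190 (np.int64(244), np.int64(277), 34); 193 (np.int64(244), np.int64(277), 34); 196 (np.int64(244), np.int64(277), 34); 199 (np.int64(245), np.int64(277), 33); 202 (np.int64(247), np.int64(275), 29); 205 (np.int64(258), np.int64(265), 8); 208 None; 211 None; dial 95 234 289
dial 100 234 289
dial 105 235 289
dial 110 235 289
knob 260.43610785463073 259.5193434935522 244 277
sleeve [0.5889 0.0425 0.108 ]
knob [0.6466 0.025  0.131 ]
dial [0.521  0.0618 0.1   ]
(array([0.59283658, 0.04043056, 0.09980843]), [np.float64(0.0022143211526234816), np.float64(0.0030249900986917284), np.float64(0.0011140899282199922)])
```

```bash
python3 - <<'E'
from h import *
s=robot.sense(); print(s['ee_pos'],s['time'],s['wrist_force'])
go((.5885,.0422,.095),down(np.pi-.28))
E
```

```text
[0.58329418 0.04648543 0.2490734 ] 3.2 [ 0.2598697  -0.19593269 -0.95616379]
go [-0.021, -0.009, 0.514] [0.0, -0.0, 0.011] mm [ -6.2  -2.8 154.1] rows 3.0844175499268247 0.07772112990932663
```

servo_tool(steps=[[0,0,0.2,0,0,0.011],[0,0,0.2,0,0,0.011],[0,0,0.2,0,0,0.011],[0,0,0.2,0,0,0.011]])

```text
time: 3.6
ee_pos: [0.5842, 0.0455, 0.1901]
eef_rot: [0.439, 3.11, 0.0]
wrist_force: [-0.7, -0.5, 0.9]
gripper_width: 0.0854
grip_force: 0.0
```

```bash
python3 - <<'E'
from h import *
for i in range(4):
    s=robot.sense(); f=robot.grab_frame('wrist'); T=wristT(f,s); im=f['img'][:,:,::-1]; hsv=cv2.cvtColor(np.ascontiguousarray(im),cv2.COLOR_BGR2HSV)
    print(s['time'],s['ee_pos'].round(4),s['eef_rot'].round(3), R.from_rotvec(s['eef_rot']).as_matrix()[:2,2].round(4))
    d=robot.recognise(f,'sleeve_mid')[0]['position']; print(d, atz(ray(f['mtx'],T,(d[1],d[0])),.108).round(4))
save(f,'w2.png'); np.savez('w2',M=f['mtx'],T=T)
E
```

```text
3.6 [0.5842 0.0455 0.1901] [0.439 3.11  0.   ] [ 0.0007 -0.    ]
[212.6, 255.0] [0.5895 0.0399 0.108 ]
3.7 [0.5851 0.0451 0.1911] [0.44  3.107 0.   ] [ 0.0032 -0.0002]
[210.9, 256.4] [0.59   0.0407 0.108 ]
3.8 [0.585  0.0449 0.1909] [0.441 3.107 0.   ] [ 0.003  -0.0002]
[211.4, 259.2] [0.5907 0.0424 0.108 ]
3.9 [0.5846 0.0449 0.1902] [0.441 3.109 0.   ] [ 0.002  -0.0001]
[215.2, 256.4] [0.5923 0.0396 0.108 ]
```

```bash
cat > seg.py <<'E'
from h import *
def sleeve(im,w,lo=150,hi=290):
    hsv=cv2.cvtColor(im,cv2.COLOR_BGR2HSV)
    m=cv2.inRange(hsv,(8,90,60),(35,255,255)); m[:,:200]=0; m[:,320:]=0; m[:100]=0; m[hi:]=0
    m=cv2.morphologyEx(m,cv2.MORPH_CLOSE,np.ones((5,5)))
    n,l,st,ce=cv2.connectedComponentsWithStats(m)
    for i in range(1,n):
        if st[i,4]>200:
            x,y,ww,h=st[i,:4]; print('blob',st[i].tolist(),ce[i].round(1), atz(ray(w['M'],w['T'],(x+(ww-1)/2,ce[i][1])),.1).round(4))
    for r in range(100,hi,6):
        c=np.where(m[r])[0]
        if len(c)>10: print(r,(c.min()+c.max())/2,len(c),end='; ')
    bl=cv2.inRange(hsv,(100,120,40),(125,255,255)); ys,xs=np.where(bl>0); k=(ys>230)&(abs(xs-256)<50); print('knob',xs[k].mean(),ys[k].mean(), atz(ray(w['M'],w['T'],(xs[k].mean(),ys[k].mean())),.131).round(4))
E
python3 - <<'E'
from seg import *
sleeve(cv2.imread('pics/w2.png'),np.load('w2.npz'))
s=robot.sense(); print(s['ee_pos'])
E
```

```text
blob [243, 129, 31, 47, 1407] [257.9 151.9] [0.5489 0.0535 0.1   ]
blob [237, 187, 43, 45, 1626] [258.  210.6] [0.592  0.0409 0.1   ]
130 258.0 31; 136 258.0 31; 142 258.0 31; 148 258.0 31; 154 258.0 31; 160 258.0 31; 166 258.0 31; 172 257.5 30; 190 258.0 15; 196 258.0 43; 202 258.0 43; 208 258.0 43; 214 258.0 43; 220 258.0 41; 226 258.0 39; knob 257.97963636363636 299.41381818181816 [0.6458 0.0254 0.131 ]
[0.58423008 0.04481396 0.18956545]
```

View pics/w2.png

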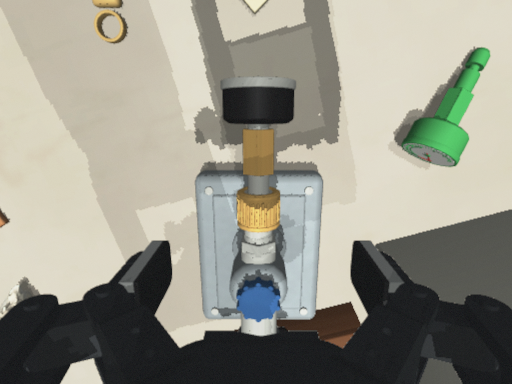

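```bash
python3 - <<'E'
from h import *
w=np.load('w2.npz'); s=robot.sense(); R0=R.from_rotvec(s['eef_rot']).as_matrix()
for n,px,z in [('rear top',(258,231.5),.1165),('front top?',(258,196),.1165),('front face?',(258,187),.1),('dial rear top',(258,122),.125),('dial face top',(258,80),.125),('dialfacetop2',(258,86),.125),('hexfront',(258,129),.1127),('hexrear',(258,175.5),.1127)]:
    p=atz(ray(w['M'],w['T'],px),z); print(n,p.round(4),(R0.T@(p-s['ee_pos'])*1e3).round(1))
go((.5885,.0422,.095),down(np.pi-.28))
E
```

```text
rear top [0.6015 0.0382 0.1165] [-18.3  -1.5  73.1]
front top? [0.5759 0.0457 0.1165] [ 8.3 -1.4 73.1]
front face? [0.574  0.0461 0.1   ] [10.2 -1.6 89.6]
dial rear top [0.5274 0.0601 0.125 ] [58.9 -1.2 64.5]
dial face top [0.5039 0.0669 0.125 ] [83.4 -1.1 64.5]
dialfacetop2 [0.5071 0.066  0.125 ] [80.  -1.1 64.5]
hexfront [0.5324 0.0584 0.1127] [53.7 -1.3 76.8]
hexrear [0.5628 0.0496 0.1127] [22.  -1.4 76.8]
go [-0.016, -0.004, 0.315] [0.0, 0.001, -0.002] mm [-4.7 -1.3 94.6] rows 1.8939577074220937 0.01462203266465098
```

The view from nearer confirms it: the sleeve is centred at (258,211) and the hexagon at (258,152). Relative to the TCP, the sleeve lies at -5 mm in tool x and -1.4 mm in tool y.

servo_tool(steps=[[-0.017,-0.005,0.15,0,0,0],[-0.017,-0.005,0.25,0,0,0],[-0.017,-0.005,0.315,0,0,0],[-0.017,-0.005,0.315,0,0,0],[-0.017,-0.005,0.315,0,0,0]], grip=0.55, newtons=40)

```text
time: 4.5
ee_pos: [0.5885, 0.042, 0.0948]
eef_rot: [-0.441, -3.11, -0.0]
wrist_force: [0.7, -0.1, -0.7]
gripper_width: 0.047
grip_force: 0.0
```

servo_tool(steps=[[0,0,0,0,0,0],[0,0,0,0,0,0]], grip=0.43, newtons=20)

```text
time: 4.7
ee_pos: [0.5897, 0.042, 0.0964]
eef_rot: [0.441, 3.107, 0.0]
wrist_force: [-0.0, 0.4, -0.3]
gripper_width: 0.0367
grip_force: 0.0
```

```bash
python3 - <<'E'
from h import *
s=robot.sense(); f=robot.grab_frame('wrist'); save(f,'w3.png'); np.savez('w3',M=f['mtx'],T=wristT(f,s))
print({k:np.round(s[k],4) for k in ('ee_pos','wrist_force','gripper_width','grip_force','time')})
E
```

```text
{'ee_pos': array([0.5897, 0.042 , 0.0964]), 'wrist_force': array([-0.0203,  0.4144, -0.3427]), 'gripper_width': np.float64(0.0367), 'grip_force': np.float64(0.0), 'time': np.float64(4.7)}
```

View pics/w3.png

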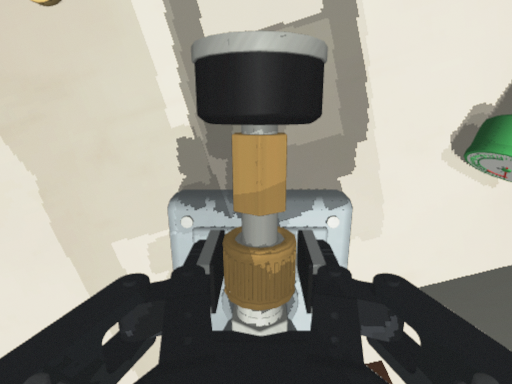

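Before closing, the opening is 36.7 mm. The pads straddle the sleeve at (260,270) evenly, with no contact. Closing now.

servo_tool(steps=[[0,0,0,0,0,0],[0,0,0,0,0,0],[0,0,0,0,0,0]], grip=0.3, newtons=20)

```text
time: 5.05
ee_pos: [0.5891, 0.0415, 0.0958]
eef_rot: [0.441, 3.109, -0.001]
wrist_force: [-1.8, -2.0, 7.1]
gripper_width: 0.0283
grip_force: 22.0
```

servo_tool(steps=[[0,0,0,0,0,0],[0,0,0,0,0,0]], newtons=45)

```text
time: 5.25
ee_pos: [0.5891, 0.0415, 0.0959]
eef_rot: [0.441, 3.109, -0.001]
wrist_force: [-2.4, -2.5, 7.2]
gripper_width: 0.0284
grip_force: 45.0
```

```bash
python3 - <<'E'
from h import *
f=robot.grab_frame('wrist'); b=robot.grab_frame('side'); a=robot.grab_frame('scene'); 
A=f['img'][170:384,140:400]; B=b['img'][150:230,180:280]; C=a['img'][130:220,240:340]
H=500
cv2.imwrite('pics/g.png',np.hstack([cv2.resize(x,(265,400),interpolation=2) if 0 else cv2.resize(x,None,fx=260/x.shape[1],fy=260/x.shape[1],interpolation=2)[:200] for x in (A,B,C)])[:,:,::-1])
E
```

```text
(no output)
```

View pics/g.png

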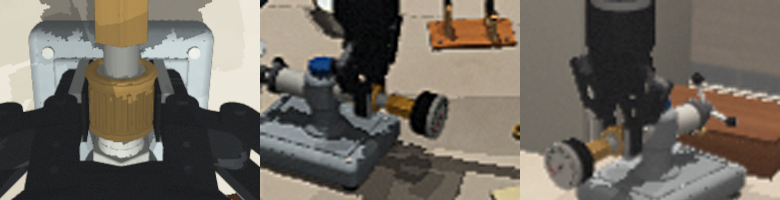

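servo_tool(steps=[[-0.004,0,0,0,0,0],[-0.008,0,0,0,0,0],[-0.012,0,0,0,0,0],[-0.016,0,0,0,0,0],[-0.016,0,0,0,0,0]])

```text
time: 5.9
ee_pos: [0.5916, 0.0408, 0.0959]
eef_rot: [-0.44, -3.107, 0.001]
wrist_force: [-11.8, -0.6, 15.1]
gripper_width: 0.028
grip_force: 46.0
```

```bash
python3 - <<'E'
from h import *
s=robot.sense(); print(s['ee_pos'],s['wrist_force'],s['wrist_torque'],s['time'])
ims=[]
b=robot.grab_frame('side'); a=robot.grab_frame('scene'); w=robot.grab_frame('wrist')
ax=np.array([.961,-.276,0])
for f in (b,a):
    im=cv2.resize(f['img'],None,fx=6,fy=6,interpolation=cv2.INTER_CUBIC); T=f['camera_from_world']
    def pr(p): q=f['mtx']@(T[:3,:3]@p+T[:3,3]); return q[:2]/q[2]*6+3
    p=s['ee_pos']
    for z,c in ((.1,(255,0,0)),(.082,(0,255,0))):
        q=p.copy(); q[2]=z; cv2.line(im,*[tuple(int(v) for v in pr(q+k*ax)) for k in (-.02,.02)],c,1)
    c=pr(p).astype(int); ims.append(im[c[1]-200:c[1]+200,c[0]-200:c[0]+200])
cv2.imwrite('pics/g2.png',np.hstack(ims)[:,:,::-1])
E
```

```text
[0.59156622 0.04077415 0.0958873 ] [-11.80797944  -0.63457769  15.1034431 ] [-0.13225135  1.80831853 -0.06166152] 5.9
```

View pics/g2.png

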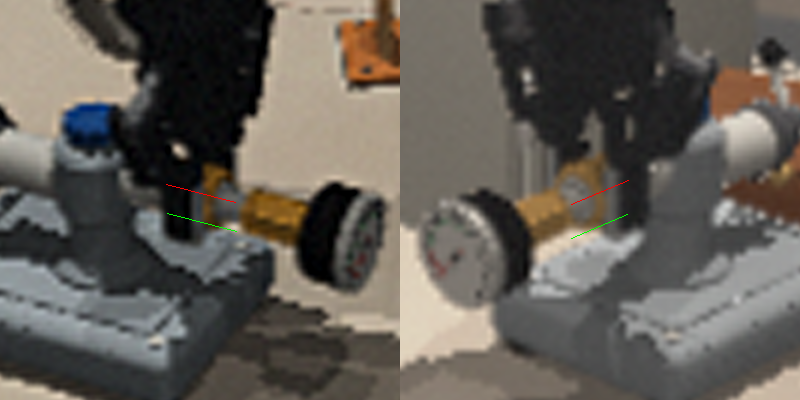

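The fingertips reach well below the sleeve's axis (they sit around row 235 of both crops) and the gauge is untouched, so the grip is on the sleeve. Next I draw it further back and ease the downward push.

servo_tool(steps=[[-0.004,0,-0.003,0,0,0],[-0.008,0,-0.005,0,0,0],[-0.012,0,-0.005,0,0,0],[-0.016,0,-0.005,0,0,0],[-0.018,0,-0.005,0,0,0],[-0.018,0,-0.005,0,0,0]])

```text
time: 6.65
ee_pos: [0.595, 0.0398, 0.0959]
eef_rot: [-0.44, -3.103, 0.001]
wrist_force: [-14.5, 0.5, 11.1]
gripper_width: 0.0282
grip_force: 45.5
```

servo_tool(steps=[[-0.004,0,-0.001,0,0,0],[-0.008,0,-0.002,0,0,0],[-0.011,0,-0.002,0,0,0],[-0.013,0,-0.002,0,0,0],[-0.013,0,-0.002,0,0,0]])

```text
time: 7.15
ee_pos: [0.5982, 0.0388, 0.0959]
eef_rot: [-0.439, -3.102, 0.001]
wrist_force: [-15.4, 2.0, 9.6]
gripper_width: 0.0283
grip_force: 45.3
```

servo_tool(steps=[[-0.002,0,0,0,0,0],[-0.003,0,0,0,0,0],[-0.003,0,0,0,0,0]])

```text
time: 7.45
ee_pos: [0.5987, 0.0387, 0.0959]
eef_rot: [-0.439, -3.101, 0.0]
wrist_force: [-15.9, 1.6, 10.0]
gripper_width: 0.0277
grip_force: 45.4
```

```bash
python3 - <<'E'
from h import *
s=robot.sense(); print(s['ee_pos'],s['wrist_force'],s['time'])
w=robot.grab_frame('wrist'); w3=cv2.imread('pics/w3.png')
cv2.imwrite('pics/w4.png',cv2.resize(np.hstack([w['img'][:,:,::-1][:,150:370],w3[:,150:370]]),None,fx=1.4,fy=1.4))
E
```

```text
[0.59871747 0.03868693 0.09593363] [-15.93195874   1.60040975  10.00357936] 7.45
```

View pics/w4.png

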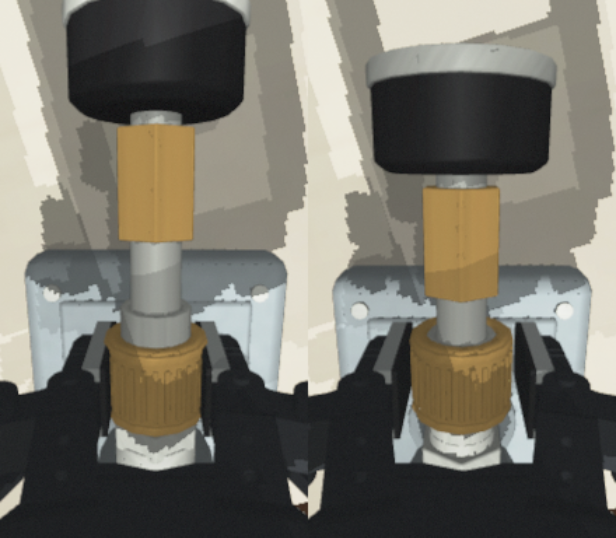

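The gauge has kicked free: the hexagon moved about 17 mm relative to the tool, and the mouth collar now shows at (157,325). I relax the load and open.

servo_tool(steps=[[0.007,0,-0.002,0,0,0],[0.014,0,-0.003,0,0,0],[0.02,0,-0.004,0,0,0],[0.02,0,-0.004,0,0,0]])

```text
time: 7.9
ee_pos: [0.5956, 0.0396, 0.0961]
eef_rot: [-0.441, -3.108, 0.001]
wrist_force: [-1.8, -0.5, -9.0]
gripper_width: 0.0279
grip_force: 45.1
```

servo_tool(steps=[[0,0,0,0,0,0],[0,0,0,0,0,0],[0,0,0,0,0,0]], grip=0.6)

```text
time: 8.2
ee_pos: [0.5984, 0.0395, 0.0991]
eef_rot: [0.441, 3.107, 0.001]
wrist_force: [0.3, -0.7, 0.7]
gripper_width: 0.0515
grip_force: 0.0
```

servo_tool(steps=[[0.05,0,-0.1,0,0,0],[0.13,0,-0.2,0,0,0],[0.16,0,-0.25,0,0,0],[0.16,0,-0.25,0,0,0],[0.16,0,-0.25,0,0,0],[0.16,0,-0.25,0,0,0],[0.16,0,-0.25,0,0,0]])

```text
time: 8.9
ee_pos: [0.5506, 0.0527, 0.1713]
eef_rot: [-0.441, -3.108, 0.0]
wrist_force: [0.0, 0.8, -0.8]
gripper_width: 0.0515
grip_force: 0.0
```

```bash
python3 - <<'E'
from seg import *
s=robot.sense(); w=robot.grab_frame('wrist'); print(s['ee_pos'],s['eef_rot'],s['time'])
save(w,'w5.png'); W=dict(M=w['mtx'],T=wristT(w,s)); np.savez('w5',**W)
im=cv2.imread('pics/w5.png'); sleeve(im,W)
E
```

```text
[0.55064121 0.05270055 0.17130361] [-4.41463744e-01 -3.10833148e+00  2.82514730e-04] 8.9
blob [245, 172, 32, 49, 1503] [260.5 196.5] [0.5418 0.0554 0.1   ]
blob [239, 248, 45, 42, 1464] [260.7 272.5] [0.5983 0.0393 0.1   ]
178 260.5 32; 184 260.5 32; 190 260.5 32; 196 260.5 32; 202 260.5 32; 208 260.5 32; 214 260.5 32; 220 261.0 17; 256 260.5 15; 262 260.5 44; 268 261.0 45; 274 261.0 45; 280 260.5 44; 286 260.5 44; knob nan nan [nan nan nan]seg.py:13: RuntimeWarning: Mean of empty slice.
  bl=cv2.inRange(hsv,(100,120,40),(125,255,255)); ys,xs=np.where(bl>0); k=(ys>230)&(abs(xs-256)<50); print('knob',xs[k].mean(),ys[k].mean(), atz(ray(w['M'],w['T'],(xs[k].mean(),ys[k].mean())),.131).round(4))
  ret = ret.dtype.type(ret / rcount)
```

View pics/w5.png

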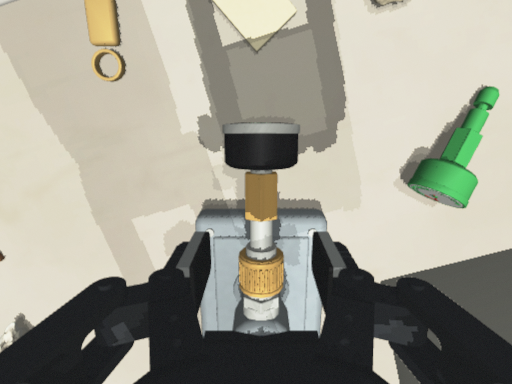

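The sleeve at (261,272) has stayed caught back, and the shank and collar are bare ahead of it. The hexagon is at (261,196). Next I measure where to grasp it.

```bash
python3 - <<'E'
from h import *
w=np.load('w5.npz'); s=robot.sense(); R0=R.from_rotvec(s['eef_rot']).as_matrix(); print(s['ee_pos'],s['time'])
for n,px,z in [('hexfront',(260.5,172),.108),('hexrear',(260.5,220.5),.110),('sl rear top',(260.7,290),.1165)]:
    p=atz(ray(w['M'],w['T'],px),z); print(n,p.round(4),(R0.T@(p-s['ee_pos'])*1e3).round(1))
E
```

```text
[0.55064529 0.05269208 0.17138527] 8.95
hexfront [0.5237 0.0607 0.108 ] [28.   0.2 63.4]
hexrear [0.555  0.0516 0.11  ] [-4.6  0.2 61.4]
sl rear top [0.6018 0.0381 0.1165] [-53.3   0.3  54.8]
```

```bash
python3 - <<'E'
from h import *
for n,rows in (('w2',range(174,240,2)),('w5',range(218,312,2))):
    im=cv2.imread(f'pics/{n}.png').astype(int); print(n)
    u=258 if n=='w2' else 260
    for r in rows: print(r,''.join('%4d'%(im[r,u+k,2]) for k in (-24,-20,-16,-13,-10,-7,0,7,10,13,16,20,24)),'  sat',im[r,u,2]-im[r,u,0],im[r,u-12,2]-im[r,u-12,0])
E
```

```text
w2
174   95  83  72 107 122 139 140 141 127 113  84  95  95   sat 74 45
176  133 115 105  77  94 120 134 123 104  98  97 133 115   sat 18 -5
178  154 149 132  83  94 117 138 122 104 103 104 155 154   sat 3 -6
180  167 167 142  81  94 120 138 122 103 106 105 157 166   sat 3 -6
182  179 180 162  83  94 119 136 123 103 107 106 162 182   sat 2 -7
184  186 187 165  82  93 118 135 124 103 107 107 188 192   sat 2 -7
186  184 186 162  84  93 119 137 122 101 104 106 189 192   sat 3 16
188  186 185 117 108  96 120 137 122 106 108 102 188 191   sat 3 62
190  171 116 100  93  91 118 137 122  99  96  97 128 188   sat 3 11
192  164 103 101  91  92 118 136 123 100  91 102 107 189   sat 4 4
194  107 115 117 112 100 105 118 110 102 118 126 119 150   sat 14 53
196  131 156 122 126 130 136 133 128 129 132 134 115 155   sat 70 66
198  160 129 128 135 141 147 155 149 147 144 136 107 184   sat 82 72
200  158 214 174 130 141 146 155 147 144 136 130 143 183   sat 84 70
202  160 218 199 138 136 140 146 145 136 130 129 160 183   sat 77 70
204  160 220 202 216 137 127 140 143 148 134 129 189 184   sat 74 85
20
[... 3726 characters left out ...]
6 100   sat 120 108
292  147  80 197 190 171 199 228 221 190 190 214  88 116   sat 120 98
294  146 102  92 196 223 227 191 224 223 225 133  85 145   sat 101 118
296  146  99  82  88 210 234 241 232 219 130  95  82 150   sat 116 17
298  153 135 176 137  89 163 230 198 153 117 193  75 150   sat 29 3
300  148  95 199 210 190 125 169 101 152 216 226  69 152   sat 5 7
302  167  61 197 210 212 203  91 197 203 219 227  70 162   sat 2 7
304  166  65 197 210 210 207 214 207 208 223 225  69 138   sat 6 7
306  132  65 197 209 211 213 218 209 208 227 223  71  69   sat 4 7
308   78  65 144 180 168 206 218 209 194 206 202  71  71   sat 4 4
310   62  64 139 177 201 192 219 191 217 221 179  72  70   sat 5 6
```

servo_tool(steps=[[0.037,0,0.12,0,0,0],[0.037,0,0.22,0,0,0],[0.037,0,0.26,0,0,0],[0.037,0,0.26,0,0,0],[0.037,0,0.26,0,0,0]], grip=0.45)

```text
time: 9.45
ee_pos: [0.5411, 0.0558, 0.0954]
eef_rot: [0.441, 3.11, 0.0]
wrist_force: [-0.2, -0.5, 0.8]
gripper_width: 0.0384
grip_force: 0.0
```

servo_tool(steps=[[0,0,0,0,0,0],[0,0,0,0,0,0],[0,0,0,0,0,0]], grip=0.32, newtons=20)

```text
time: 9.75
ee_pos: [0.5411, 0.0559, 0.0959]
eef_rot: [0.441, 3.108, 0.0]
wrist_force: [0.3, -0.3, -0.1]
gripper_width: 0.0276
grip_force: 0.0
```

servo_tool(steps=[[0,0,0,0,0,0],[0,0,0,0,0,0],[0,0,0,0,0,0],[0,0,0,0,0,0]], grip=0.1, newtons=20)

```text
time: 10.15
ee_pos: [0.5408, 0.0558, 0.0953]
eef_rot: [0.441, 3.109, -0.0]
wrist_force: [-1.2, -0.8, 5.6]
gripper_width: 0.0215
grip_force: 23.8
```

servo_tool(steps=[[0,0,-0.003,0,0,0],[0.003,0,-0.003,0,0,0],[0.006,0,-0.003,0,0,0],[0.01,0,-0.003,0,0,0],[0.014,0,-0.003,0,0,0],[0.018,0,-0.003,0,0,0]], newtons=45)

```text
time: 10.75
ee_pos: [0.5359, 0.0572, 0.0955]
eef_rot: [0.441, 3.108, -0.0]
wrist_force: [5.1, -2.2, -2.5]
gripper_width: 0.0211
grip_force: 47.7
```

Pull is about 5.5 N and moving out. Carry on.

servo_tool(steps=[[0.005,0,0,0,0,0],[0.01,0,0,0,0,0],[0.015,0,0,0,0,0],[0.02,0,0,0,0,0],[0.025,0,0,0,0,0],[0.03,0,0,0,0,0]])

```text
time: 11.35
ee_pos: [0.5258, 0.0603, 0.0952]
eef_rot: [-0.441, -3.11, -0.0]
wrist_force: [0.4, 0.5, -1.6]
gripper_width: 0.0209
grip_force: 47.8
```

servo_tool(steps=[[0.006,0,0,0,0,0],[0.013,0,0,0,0,0],[0.02,0,0,0,0,0],[0.028,0,0,0,0,0],[0.036,0,0,0,0,0],[0.044,0,0,0,0,0],[0.052,0,0,0,0,0],[0.06,0,0,0,0,0]])

```text
time: 12.15
ee_pos: [0.509, 0.0651, 0.0956]
eef_rot: [0.441, 3.11, 0.0]
wrist_force: [-0.4, 1.5, -1.7]
gripper_width: 0.0209
grip_force: 47.7
```

servo_tool(steps=[[0.05,0,-0.06,0,0,0],[0.06,0,-0.2,0,0,0],[0.06,0,-0.35,0,0,0],[0.06,0,-0.4,0,0,0],[0.06,0,-0.4,0,0,0]])

```text
time: 12.65
ee_pos: [0.4938, 0.07, 0.2187]
eef_rot: [0.44, 3.104, 0.001]
wrist_force: [-0.7, 0.4, -1.8]
gripper_width: 0.0208
grip_force: 47.8
```

```bash
python3 - <<'E'
from h import *
s=robot.sense(); print(s['ee_pos'],s['time'])
f=robot.grab_frame('wrist'); save(f,'w6.png'); 
go((.48,-.17,.21),down(np.pi+.22))
b=robot.grab_frame('side'); save(b,'side2.png')
for l in ('sleeve_mid','gauge','nose'): print(l,[(np.round(d['position'],1).tolist(),round(d['p'],2)) for d in robot.recognise(b,l)][:3])
E
```

```text
[0.4937802  0.07000093 0.21872652] 12.65
go [-0.183, -0.78, 0.02] [0.0, 0.002, -0.479] mm [ -54.9 -233.9    6.1] rows 4.8075591632194525 3.347533455742849
sleeve_mid [([185.3, 222.3], 0.42)]
gauge [([161.8, 259.6], 0.82), ([243.6, 208.5], 0.66)]
nose [([245.2, 212.8], 0.95), ([165.1, 261.6], 0.63)]
```

servo_tool(steps=[[-0.183,-0.78,0.02,0,0,-0.479],[-0.183,-0.78,0.02,0,0,-0.479],[-0.183,-0.78,0.02,0,0,-0.479],[-0.183,-0.78,0.02,0,0,-0.479],[-0.183,-0.78,0.02,0,0,-0.479],[-0.183,-0.78,0.02,0,0,-0.479],[-0.183,-0.78,0.02,0,0,-0.479],[-0.183,-0.78,0.02,0,0,-0.479],[-0.183,-0.78,0.02,0,0,-0.479]])

```text
time: 13.8
ee_pos: [0.4794, -0.1684, 0.209]
eef_rot: [0.347, -3.122, -0.002]
wrist_force: [0.5, -0.0, -1.8]
gripper_width: 0.0207
grip_force: 47.7
```

```bash
python3 - <<'E'
from h import *
s=robot.sense(); f=robot.grab_frame('wrist'); save(f,'w7.png'); np.savez('w7',M=f['mtx'],T=wristT(f,s),p=s['ee_pos'],r=s['eef_rot']); print(s['ee_pos'],s['time'])
a=cv2.imread('pics/side.png');b0=cv2.imread('pics/side2.png')
b=robot.grab_frame('side'); save(b,'side3.png'); b=cv2.imread('pics/side3.png')
for n,im in (('old',a),('new',b)):
    hsv=cv2.cvtColor(im,cv2.COLOR_BGR2HSV); m=cv2.inRange(hsv,(8,110,80),(35,255,255))[175:200,208:232]; ys,xs=np.where(m>0); print(n,'sleeve',xs.mean()+208,ys.mean()+175,len(xs),xs.min()+208,xs.max()+208)
    m=cv2.inRange(hsv,(100,120,40),(125,255,255))[165:190,195:215]; ys,xs=np.where(m>0); print('knob',xs.mean()+195,ys.mean()+165)
for l in ('cradle','gauge','nose'): print(l,[(np.round(d['position'],1).tolist(),round(d['p'],2)) for d in robot.recognise(f,l)][:3])
E
```

```text
[ 0.47943233 -0.16841747  0.20896715] 13.8
old sleeve 222.11881188118812 186.32673267326732 101 216 231
knob 203.41509433962264 174.69811320754718
new sleeve 220.55 185.6125 80 216 227
knob 203.3673469387755 174.3877551020408
cradle [([168.3, 144.6], 0.74)]
gauge [([211.0, 260.3], 0.57)]
nose []
```

View pics/w7.png

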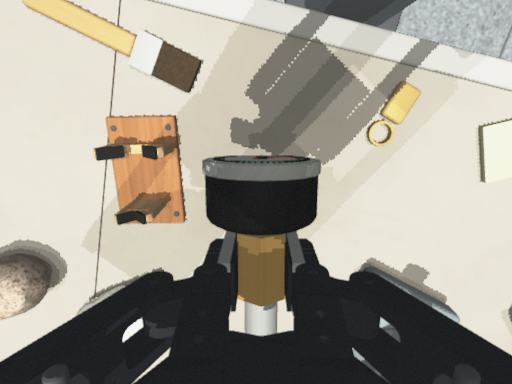

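The held gauge is square in the pads. The cradle shows at the left, with base corners at about (107,116), (176,115), (184,221) and (118,223), and its wide rest (row 150) is on the robot's side, as wanted. I work out the seat from the base edges.

```bash
python3 - <<'E'
from h import *
w=np.load('w7.npz'); im=cv2.imread('pics/w7.png'); hsv=cv2.cvtColor(im,cv2.COLOR_BGR2HSV)
# plane-rectified top view at z=.008 , 1px=.5mm, x 0.40..0.62, y -.38..-.20
def pr(p): q=w['M']@(w['T'][:3,:3]@p+w['T'][:3,3]); return q[:2]/q[2]
src=np.float32([pr(np.array([x,y,.008])) for x,y in [(.40,-.38),(.62,-.38),(.62,-.20),(.40,-.20)]])
H=cv2.getPerspectiveTransform(src,np.float32([[0,0],[440,0],[440,360],[0,360]]))
t=cv2.warpPerspective(im,H,(440,360)); cv2.imwrite('pics/top.png',t); h=cv2.cvtColor(t,cv2.COLOR_BGR2HSV)
m=cv2.inRange(h,(5,110,60),(20,255,255)); m=cv2.morphologyEx(cv2.morphologyEx(m,cv2.MORPH_CLOSE,np.ones((9,9))),cv2.MORPH_OPEN,np.ones((15,15)))
n,l,st,ce=cv2.connectedComponentsWithStats(m); i=1+st[1:,4].argmax(); print(st[i],ce[i])
cs,_=cv2.findContours((l==i).astype('uint8'),0,1); c=max(cs,key=len)
(cx,cy),sz,an=cv2.minAreaRect(c); print('rect',.40+cx/2000,-.38+cy/2000,np.array(sz)/2,an)
ap=cv2.approxPolyDP(c,8,True)[:,0]; print([(round(.40+x/2000,4),round(-.38+y/2000,4)) for x,y in ap])
M=(l==i)
# near edge (max y) per x ; near-robot edge (min x) per y ; far edge
xs=np.arange(110,320,10); ed=[(x,np.where(M[:,x])[0].max()) for x in xs if M[:,x].any()]; print('yedge',[(round(.4+x/2000,3),round(-.38+y/2000,4)) for x,y in ed])
ys=np.arange(60,300,10); print('xmin/max',[(round(-.38+y/2000,3),round(.4+np.where(M[y])[0].min()/2000,4),round(.4+np.where(M[y])[0].max()/2000,4)) for y in ys if M[y].any()])
E
```

```text
[  161   104   170   166 17442] [242.40316477 189.81986011]
rect 0.5273600540161133 -0.2860835876464844 [82.22506714 73.02629852] 13.495734214782715
[(np.float64(0.502), np.float64(-0.328)), (np.float64(0.493), np.float64(-0.312)), (np.float64(0.4935), np.float64(-0.284)), (np.float64(0.4805), np.float64(-0.26)), (np.float64(0.548), np.float64(-0.2455)), (np.float64(0.549), np.float64(-0.255)), (np.float64(0.561), np.float64(-0.252)), (np.float64(0.565), np.float64(-0.2745)), (np.float64(0.5365), np.float64(-0.2665)), (np.float64(0.543), np.float64(-0.298)), (np.float64(0.555), np.float64(-0.317))]
yedge [(np.float64(0.485), np.float64(-0.2595)), (np.float64(0.49), np.float64(-0.258)), (np.float64(0.495), np.float64(-0.257)), (np.float64(0.5), np.float64(-0.2555)), (np.float64(0.505), np.float64(-0.2545)), (np.float64(0.51), np.float64(-0.2535)), (np.float64(0.515), np.float64(-0.252)), (np.float64(0.52), np.float64(-0.251)), (np.float64(0.525), np.float64(-0.2495)), (np.float64(0.53), np.float64(-0.2485)), (np.float64(0.535), np.float64(-0.2475)), (np.float64(0.54), np.float64(-0.24
[... 404 characters left out ...]
float64(0.492), np.float64(0.549)), (np.float64(-0.3), np.float64(0.492), np.float64(0.544)), (np.float64(-0.295), np.float64(0.493), np.float64(0.5425)), (np.float64(-0.29), np.float64(0.493), np.float64(0.5415)), (np.float64(-0.285), np.float64(0.4935), np.float64(0.5405)), (np.float64(-0.28), np.float64(0.4905), np.float64(0.5395)), (np.float64(-0.275), np.float64(0.4875), np.float64(0.538)), (np.float64(-0.27), np.float64(0.4825), np.float64(0.565)), (np.float64(-0.265), np.float64(0.4805), np.float64(0.5645)), (np.float64(-0.26), np.float64(0.4805), np.float64(0.563)), (np.float64(-0.255), np.float64(0.501), np.float64(0.562)), (np.float64(-0.25), np.float64(0.5225), np.float64(0.548))]
```

```bash
python3 - <<'E'
from h import *
w=np.load('w7.npz'); im=cv2.imread('pics/w7.png')
P=lambda u,v,z=.008: atz(ray(w['M'],w['T'],(u,v)),z)
for n,px in dict(TL=(107,116),TR=(176,115),BR=(184.5,221)).items(): print(n,P(*px).round(4))
# profile checks: base near-robot edge & far edge columns, wood=R-B large
d=im[:,:,2].astype(int)-im[:,:,0]
for u in (115,130,145,160,170): print('col',u,'top', [r for r in range(100,130) if d[r,u]>60][:1], P(u,[r for r in range(100,135) if d[r,u]>60][0]-.5).round(4))
for u in (166,172,178): print('col',u,'bot',max(r for r in range(190,240) if d[r,u]>60), P(u,max(r for r in range(190,240) if d[r,u]>60)+.5).round(4))
for v in (125,140,160,175,190,205,216): c=[u for u in range(90,200) if d[v,u]>60]; print('row',v,min(c),max(c),P(min(c)-.5,v).round(4),P(max(c)+.5,v).round(4))
E
```

```text
TL [ 0.4585 -0.3386  0.008 ]
TR [ 0.4416 -0.2679  0.008 ]
BR [ 0.5578 -0.2411  0.008 ]
col 115 top [117] [ 0.4572 -0.3303  0.008 ]
col 130 top [117] [ 0.4537 -0.3149  0.008 ]
col 145 top [116] [ 0.4492 -0.2997  0.008 ]
col 160 top [116] [ 0.4458 -0.2843  0.008 ]
col 170 top [116] [ 0.4435 -0.274   0.008 ]
col 166 bot 222 [ 0.5644 -0.2618  0.008 ]
col 172 bot 222 [ 0.5628 -0.255   0.008 ]
col 178 bot 222 [ 0.5613 -0.2482  0.008 ]
row 125 107 174 [ 0.468  -0.3384  0.008 ] [ 0.4522 -0.268   0.008 ]
row 140 109 167 [ 0.4834 -0.335   0.008 ] [ 0.4695 -0.2731  0.008 ]
row 160 112 177 [ 0.5045 -0.3299  0.008 ] [ 0.4887 -0.2594  0.008 ]
row 175 114 179 [ 0.5209 -0.3263  0.008 ] [ 0.5049 -0.2548  0.008 ]
row 190 117 180 [ 0.5376 -0.3215  0.008 ] [ 0.5218 -0.2512  0.008 ]
row 205 119 182 [ 0.555  -0.3176  0.008 ] [ 0.5389 -0.2463  0.008 ]
row 216 114 183 [ 0.5697 -0.322   0.008 ] [ 0.5519 -0.2432  0.008 ]
```

```bash
python3 - <<'E'
from h import *
from scipy.optimize import least_squares
im=cv2.imread('pics/w7.png'); g=cv2.cvtColor(im,cv2.COLOR_BGR2GRAY).astype(int); hsv=cv2.cvtColor(im,cv2.COLOR_BGR2HSV)
f=robot.grab_frame('wrist'); HE=np.linalg.inv(f['hand_eye']); M=f['mtx']
def proj(P): q=(HE[:3,:3]@P.T+HE[:3,3:])  ; q=M@q; return (q[:2]/q[2]).T
# edges
dial=[]
for r in range(184,212,4):
    row=g[r]; u=np.where(row[190:340]<70)[0]+190; dial.append((r,u.min()-.5,u.max()+.5))
sh=[]
for r in range(308,332,4):
    u=np.where(g[r,225:300]>60)[0]+225; sh.append((r,u.min()-.5,u.max()+.5))
hx=[]
for r in range(244,290,6):
    u=np.where((hsv[r,225:300,1]>110)&(hsv[r,225:300,0]>6)&(hsv[r,225:300,0]<28)&(hsv[r,225:300,2]>40))[0]+225; hx.append((r,u.min()-.5,u.max()+.5))
print('dial',dial);print('shank',sh);print('hex',hx)
for r in (300,303,306,309,312): print(r,im[r,262].tolist(),im[r,255].tolist())
d=[(x[0]) for x in dial]
def cyl(p,r,x0,x1):
    za,th,y=p; t,a=np.meshgrid(np.linspace(x0,x1,60),np.linspace(0,2*np.pi,181)); t=t.ravel();a=a.ravel()
    # gauge axis coordinate t toward dial = tool +x ; dial-low pitch th>0 -> +z
    return np.c_[t*np.cos(th)+r*np.sin(a)*np.sin(th)*-1, y+r*np.cos(a), za+t*np.sin(th)+r*np.sin(a)*np.cos(th)]/1e3
def sil(p,r,x0,x1,rows):
    za,th,y=p
    # generator edge lines: find angle of tangent by max/min u on each row
    out=[]
    for s in (-1,1):
        best=None
        A=np.linspace(-1.2,.6,60); U=[]
        for a in A:
            ang=a if s>0 else np.pi-a
            e=np.array([[t*np.cos(th)-r*np.sin(ang)*np.sin(th), y+r*np.cos(ang), za+t*np.sin(th)+r*np.sin(ang)*np.cos(th)] for t in (x0,x1)])/1e3
            q=proj(e); U.append(q[0,0]+(np.array(rows)-q[0,1])*(q[1,0]-q[0,0])/(q[1,1]-q[0,1]))
        U=np.array(U); out.append(U.max(0) if s>0 else U.min(0))
    return out
off=1
def res(p):
    e=[]
    for dat,r,x0,x1 in ((dial,25,20,48),(sh,8,-37,-16)):
        rows=[d[0] for d in dat]; L,Rr=sil(p,r,x0+off,x1+off,rows); e+=list(L-[d[1] for d in dat])+list(Rr-[d[2] for d in dat])
    return np.array(e)
s=least_squares(res,[-3,.05,0],loss='soft_l1'); print('za,pitchdeg,y',s.x[0],np.degrees(s.x[1]),s.x[2]); print(s.fun.round(1))
za,th,y=s.x
for t in (-16,-15,-14,-17,-18): print('hex nose end top vertex at tool x',t,proj(np.array([[t,y,za+t*np.sin(th)-12.7]])/1e3).round(1))
for t in (19,20,21,22): print('case rear top',t,proj(np.array([[t,y,za+t*np.sin(th)-25]])/1e3).round(1))
E
```

```text
dial [(184, np.float64(205.5), np.float64(316.5)), (188, np.float64(205.5), np.float64(316.5)), (192, np.float64(205.5), np.float64(316.5)), (196, np.float64(205.5), np.float64(316.5)), (200, np.float64(206.5), np.float64(316.5)), (204, np.float64(206.5), np.float64(316.5)), (208, np.float64(206.5), np.float64(316.5))]
shank [(308, np.float64(229.5), np.float64(291.5)), (312, np.float64(228.5), np.float64(293.5)), (316, np.float64(228.5), np.float64(294.5)), (320, np.float64(227.5), np.float64(293.5)), (324, np.float64(227.5), np.float64(293.5)), (328, np.float64(227.5), np.float64(293.5))]
hex [(244, np.float64(237.5), np.float64(284.5)), (250, np.float64(237.5), np.float64(284.5)), (256, np.float64(237.5), np.float64(284.5)), (262, np.float64(237.5), np.float64(284.5)), (268, np.float64(237.5), np.float64(283.5)), (274, np.float64(237.5), np.float64(284.5)), (280, np.float64(237.5), np.float64(284.5)), (286, np.float64(237.5), np.float64(284.5))]
300 [56, 95, 116] [56, 95, 117]
303 [57, 95, 116] [57, 96, 119]
306 [164, 178, 180] [209, 216, 214]
309 [212, 219, 217] [210, 216, 214]
312 [213, 220, 217] [209, 216, 214]
za,pitchdeg,y -243.69756436546984 84.28630258048338 0.5667473077050807
[ 4.9  3.1  1.3 -0.4 -3.2 -5.  -6.8 -4.9 -3.1 -1.4  0.4  2.1  3.9  5.7
  0.4  0.9  0.3  0.8  0.3 -0.3 -0.1 -1.5 -2.  -0.5 -0.   0.5]
hex nose end top vertex at tool x -16 [[ 262.  -131.2]]
hex nose end top vertex at tool x -15 [[ 262.  -129.8]]
hex nose end top vertex at tool x -14 [[ 262.  -128.4]]
hex nose end top vertex at tool x -17 [[ 262.  -132.5]]
hex nose end top vertex at tool x -18 [[ 262.  -133.8]]
case rear top 19 [[262.  -51.6]]
case rear top 20 [[262.  -49.6]]
case rear top 21 [[262.  -47.5]]
case rear top 22 [[262.  -45.4]]
```

```bash
python3 - <<'E'
from h import *
from scipy.optimize import least_squares
im=cv2.imread('pics/w7.png').astype(int)
HE=np.linalg.inv(np.array([[-0.001,-.961,-.277,.07],[1,0,-.002,.001],[.002,-.277,.961,-.127],[0,0,0,1]])); M=np.array([[303.4,0,260.8],[0,303.4,190.9],[0,0,1]])
def proj(P): q=HE[:3,:3]@P.T+HE[:3,3:]; q=M@q; return (q[:2]/q[2]).T
for r in (310,318,326): print(r,[(u,im[r,u].mean().astype(int)) for u in range(238,286,2)])
def wid(za,th,off,r,x,tang=True): # apparent half-angle widths at case x
    pass
def lines(za,th,y,pts,rows): # pts: list of (y,z) generators
    U=[]
    for yy,zz in pts:
        e=np.array([[t,y+yy,za+t*np.sin(th)+zz] for t in (-30,50)])/1e3; q=proj(e); U.append(q[0,0]+(rows-q[0,1])*(q[1,0]-q[0,0])/(q[1,1]-q[0,1]))
    U=np.array(U); return U.min(0),U.max(0)
C=[(25*np.cos(a),25*np.sin(a)) for a in np.linspace(0,2*np.pi,181)]; Hx=[(s*11,k*6.35) for s in(-1,1) for k in(-1,1)]; S=[(8*np.cos(a),8*np.sin(a)) for a in np.linspace(0,2*np.pi,181)]
rd=np.array([184.,192,200,208]); rh=np.array([246.,262,278])
def show(p):
    za,th,y=p; return [np.round(x,1) for x in (*lines(za,th,y,C,rd),*lines(za,th,y,Hx,rh),*lines(za,th,y,S,np.array([318.])))]
def res(p):
    a=lines(*p,C,rd);b=lines(*p,Hx,rh); return np.r_[a[0]-205.8,a[1]-316.5,b[0]-237.5,b[1]-284.5]
s=least_squares(res,[-3,.05,0]); print('fit za,deg,y',s.x[0],np.degrees(s.x[1]),s.x[2]); print(show(s.x)); print('3deg',show([-3,.052,0])); print('0deg',show([-3,0,0]))
for za,th in ((s.x[0],s.x[1]),(-3,.052)):
    print([ (t,proj(np.array([[t,0,za+t*np.sin(th)-12.7]])/1e3)[0,1].round(1)) for t in (-19,-17,-15,-13,-11)],[ (t,proj(np.array([[t,0,za+t*np.sin(th)-25]])/1e3)[0,1].round(1)) for t in (18,20,22)])
E
```

```text
310 [(238, np.int64(224)), (240, np.int64(224)), (242, np.int64(224)), (244, np.int64(195)), (246, np.int64(159)), (248, np.int64(181)), (250, np.int64(191)), (252, np.int64(203)), (254, np.int64(212)), (256, np.int64(214)), (258, np.int64(218)), (260, np.int64(218)), (262, np.int64(216)), (264, np.int64(183)), (266, np.int64(177)), (268, np.int64(187)), (270, np.int64(184)), (272, np.int64(170)), (274, np.int64(153)), (276, np.int64(122)), (278, np.int64(216)), (280, np.int64(225)), (282, np.int64(225)), (284, np.int64(225))]
318 [(238, np.int64(224)), (240, np.int64(224)), (242, np.int64(224)), (244, np.int64(190)), (246, np.int64(158)), (248, np.int64(182)), (250, np.int64(191)), (252, np.int64(202)), (254, np.int64(211)), (256, np.int64(213)), (258, np.int64(218)), (260, np.int64(217)), (262, np.int64(216)), (264, np.int64(214)), (266, np.int64(207)), (268, np.int64(193)), (270, np.int64(183)), (272, np.int64(170)), (274, np.int64(153)), (276, np.int64(120)), (278, np.int64(226)), (280, np.int64(225)), (282, np.int64(225)), (284, np.int64(225))]
326 [(238, np.int64(224)), (240, n
[... 791 characters left out ...]
318.1, 317.7, 317.4]), array([233.4, 233.7, 234.1]), array([284.8, 284.5, 284.2]), array([242.5]), array([276.1])]
0deg [array([198.6, 199. , 199.5, 200. ]), array([319.4, 318.9, 318.5, 318.1]), array([233.2, 233.7, 234.1]), array([284.9, 284.5, 284.1]), array([242.8]), array([275.9])]
[(-19, np.float64(305.6)), (-17, np.float64(301.7)), (-15, np.float64(297.8)), (-13, np.float64(293.9)), (-11, np.float64(290.0))] [(18, np.float64(242.2)), (20, np.float64(237.5)), (22, np.float64(232.6))]
[(-19, np.float64(318.5)), (-17, np.float64(314.4)), (-15, np.float64(310.3)), (-13, np.float64(306.2)), (-11, np.float64(302.0))] [(18, np.float64(252.1)), (20, np.float64(247.0)), (22, np.float64(241.8))]
```

```bash
python3 - <<'E'
from h import *
from scipy.optimize import least_squares
im=cv2.imread('pics/w7.png'); g=im.mean(2).astype(int)
print('col 261 rows', [(r,int(g[r,261])) for r in range(150,192,2)],[(r,im[r,261].tolist()) for r in range(222,244,2)])
print('dial extreme col rows', [(r,int(g[r,203]),int(g[r,206]),int(g[r,209])) for r in range(150,236,4)])
s=robot.sense(); print(s['ee_pos'],R.from_rotvec(s['eef_rot']).as_matrix().round(4).tolist(),s['time'],s['wrist_force'],s['wrist_torque'])
f=robot.grab_frame('wrist')
# finger pads in image
print([(u,int(g[270,u])) for u in range(214,310,3)])
E
```

```text
col 261 rows [(150, 180), (152, 178), (154, 164), (156, 56), (158, 42), (160, 88), (162, 36), (164, 97), (166, 114), (168, 115), (170, 115), (172, 116), (174, 117), (176, 116), (178, 116), (180, 97), (182, 31), (184, 30), (186, 33), (188, 28), (190, 31)] [(222, [31, 31, 29]), (224, [31, 30, 28]), (226, [34, 35, 34]), (228, [34, 34, 32]), (230, [31, 29, 32]), (232, [28, 29, 30]), (234, [29, 27, 27]), (236, [46, 77, 94]), (238, [62, 104, 129]), (240, [72, 123, 155]), (242, [71, 124, 156])]
dial extreme col rows [(150, 198, 199, 198), (154, 199, 200, 198), (158, 200, 154, 116), (162, 91, 104, 102), (166, 95, 152, 128), (170, 141, 129, 141), (174, 192, 106, 112), (178, 199, 28, 27), (182, 200, 25, 21), (186, 200, 27, 28), (190, 201, 48, 27), (194, 202, 50, 33), (198, 203, 73, 30), (202, 203, 74, 26), (206, 203, 100, 25), (210, 202, 100, 26), (214, 202, 126, 29), (218, 203, 202, 22), (222, 203, 202, 191), (226, 202, 201, 202), (230, 203, 204, 202), (234, 204, 203, 204)]
[ 0.47970807 -0.16933174  0.20973168] [[-0.9757, -0.2192, 0.0002], [-0.2192, 0.9757, -0.0001], [-0.0002, -0.0002, -1.0]] 14.1 [-0.274218    0.97724812 -1.41914617] [ 0.014615   -0.0068125  -0.03469592]
[(214, 34), (217, 30), (220, 32), (223, 34), (226, 32), (229, 108), (232, 34), (235, 26), (238, 76), (241, 88), (244, 89), (247, 90), (250, 90), (253, 90), (256, 88), (259, 87), (262, 88), (265, 88), (268, 89), (271, 89), (274, 91), (277, 87), (280, 89), (283, 87), (286, 29), (289, 34), (292, 93), (295, 69), (298, 32), (301, 30), (304, 31), (307, 31)]
```

```bash
python3 - <<'E'
from h import *
go((.5111,-.2909,.12),down(np.pi+.245)@R.from_rotvec([0,np.radians(3),0]).as_matrix())
E
```

```text
go [-0.014, -0.418, 0.299] [0.0, 0.05, -0.023] mm [  -4.1 -125.3   89.8] rows 3.0839641619060054 0.3862620409532735
```

servo_tool(steps=[[-0.014,-0.12,0.02,0,0.02,-0.01],[-0.014,-0.26,0.05,0,0.05,-0.023],[-0.014,-0.38,0.12,0,0.05,-0.023],[-0.014,-0.418,0.22,0,0.05,-0.023],[-0.014,-0.418,0.28,0,0.05,-0.023],[-0.014,-0.418,0.299,0,0.05,-0.023],[-0.014,-0.418,0.299,0,0.05,-0.023],[-0.014,-0.418,0.299,0,0.05,-0.023],[-0.014,-0.418,0.299,0,0.05,-0.023]])

```text
time: 15.05
ee_pos: [0.512, -0.2918, 0.1217]
eef_rot: [0.377, -3.069, 0.012]
wrist_force: [-0.0, -0.0, -1.3]
gripper_width: 0.0212
grip_force: 47.7
```

```bash
python3 - <<'E'
from h import *
s=robot.sense(); f=robot.grab_frame('wrist'); save(f,'w8.png'); print(s['ee_pos'].round(4),s['wrist_force'].round(2),s['wrist_torque'].round(3),s['time'])
go((.5111,-.2909,.075),down(np.pi+.245)@R.from_rotvec([0,np.radians(3),0]).as_matrix())
b=robot.grab_frame('side')
im=cv2.resize(b['img'][120:190,215:305][:,:,::-1],None,fx=6,fy=6,interpolation=cv2.INTER_CUBIC); cv2.imwrite('pics/s8.png',im)
E
```

```text
[ 0.512  -0.2918  0.1217] [-0.04 -0.   -1.28] [ 0.001 -0.057 -0.018] 15.05
go [-0.006, 0.004, 0.155] [-0.001, 0.002, -0.001] mm [-1.8  1.1 46.6] rows 0.9335723611134181 0.0167785320885511
```

servo_tool(steps=[[-0.006,0.004,0.06,0,0,0],[-0.006,0.004,0.11,0,0,0],[-0.006,0.004,0.139,0,0,0],[-0.006,0.004,0.139,0,0,0],[-0.006,0.004,0.139,0,0,0]])

```text
time: 15.65
ee_pos: [0.5102, -0.2904, 0.0781]
eef_rot: [0.376, -3.066, 0.008]
wrist_force: [0.3, 0.2, -1.8]
gripper_width: 0.021
grip_force: 47.7
```

servo_tool(steps=[[0,0,0.006,0,0,0],[0,0,0.012,0,0,0],[0,0,0.018,0,0,0],[0,0,0.018,0,0,0]])

```text
time: 16.05
ee_pos: [0.5099, -0.2904, 0.0726]
eef_rot: [0.376, -3.066, 0.009]
wrist_force: [-0.9, 0.6, -1.3]
gripper_width: 0.021
grip_force: 47.7
```

servo_tool(steps=[[0,0,0.004,0,0,0],[0,0,0.008,0,0,0],[0,0,0.008,0,0,0]])

```text
time: 16.35
ee_pos: [0.5098, -0.2904, 0.0702]
eef_rot: [0.376, -3.066, 0.009]
wrist_force: [-0.3, 0.4, -2.7]
gripper_width: 0.0208
grip_force: 47.7
```

servo_tool(steps=[[0,0,0.004,0,0,0],[0,0,0.006,0,0,0],[0,0,0.006,0,0,0]])

```text
time: 16.65
ee_pos: [0.5097, -0.2905, 0.0684]
eef_rot: [0.376, -3.066, 0.009]
wrist_force: [-0.5, -0.2, -1.2]
gripper_width: 0.0213
grip_force: 47.7
```

```bash
python3 - <<'E'
from h import *
s=robot.sense(); print(s['ee_pos'].round(4),s['wrist_force'].round(2),s['wrist_torque'].round(3),s['time'])
E
```

```text
[ 0.5097 -0.2905  0.0684] [-0.49 -0.19 -1.22] [ 0.016 -0.034 -0.015] 16.65
```

servo_tool(steps=[[0,0,0.003,0,0,0],[0,0,0.006,0,0,0],[0,0,0.006,0,0,0]])

```text
time: 16.95
ee_pos: [0.5096, -0.2905, 0.0666]
eef_rot: [0.376, -3.066, 0.009]
wrist_force: [-0.8, -0.3, -1.7]
gripper_width: 0.0209
grip_force: 47.7
```

servo_tool(steps=[[0,0,0.003,0,0,0],[0,0,0.005,0,0,0],[0,0,0.005,0,0,0]])

```text
time: 17.25
ee_pos: [0.5096, -0.2906, 0.0653]
eef_rot: [0.376, -3.067, 0.009]
wrist_force: [-0.1, -0.1, -1.0]
gripper_width: 0.021
grip_force: 47.8
```

```bash
python3 - <<'E'
from h import *
s=robot.sense(); print(s['ee_pos'].round(4),s['wrist_force'].round(2),s['wrist_torque'].round(3),s['time'])
E
```

```text
[ 0.5096 -0.2906  0.0653] [-0.11 -0.13 -0.99] [ 0.002 -0.075 -0.061] 17.25
```

servo_tool(steps=[[0,0,0.002,0,0,0],[0,0,0.004,0,0,0],[0,0,0.004,0,0,0]])

```text
time: 17.55
ee_pos: [0.5099, -0.291, 0.0646]
eef_rot: [0.376, -3.067, 0.01]
wrist_force: [-0.5, -1.4, 0.6]
gripper_width: 0.0208
grip_force: 48.2
```

servo_tool(steps=[[0,0,0.002,0,0,0],[0,0,0.004,0,0,0],[0,0,0.004,0,0,0]])

```text
time: 17.85
ee_pos: [0.5101, -0.2914, 0.0639]
eef_rot: [0.376, -3.068, 0.012]
wrist_force: [-1.0, -1.7, 4.1]
gripper_width: 0.0209
grip_force: 48.6
```

```bash
python3 - <<'E'
from h import *
s=robot.sense(); print(s['ee_pos'].round(4),s['wrist_force'].round(2),s['wrist_torque'].round(3),s['time'])
E
```

```text
[ 0.5101 -0.2914  0.0639] [-1.03 -1.74  4.15] [-0.273  0.231  0.038] 17.85
```

servo_tool(steps=[[0,-0.001,0,0,0.01,0],[0,-0.002,0,0,0.02,0],[0,-0.003,0.001,0,0.02,0],[0,-0.003,0.001,0,0.02,0]])

```text
time: 18.25
ee_pos: [0.5103, -0.2917, 0.063]
eef_rot: [0.374, -3.047, 0.014]
wrist_force: [2.9, -1.6, 5.0]
gripper_width: 0.0208
grip_force: 48.6
```

```bash
python3 - <<'E'
from h import *
s=robot.sense(); print(s['ee_pos'].round(4),s['wrist_force'].round(2),s['wrist_torque'].round(3),s['time'])
E
```

```text
[ 0.5103 -0.2917  0.063 ] [ 2.92 -1.65  5.  ] [-0.201 -0.167 -0.017] 18.25
```

servo_tool(steps=[[-0.002,0,0,0,0.01,0],[-0.003,-0.001,0,0,0.02,0],[-0.003,-0.001,0,0,0.02,0]])

```text
time: 18.55
ee_pos: [0.5107, -0.2918, 0.0625]
eef_rot: [0.371, -3.024, 0.017]
wrist_force: [0.1, -3.8, 3.9]
gripper_width: 0.0211
grip_force: 48.6
```

```bash
python3 - <<'E'
from h import *
s=robot.sense(); print(s['ee_pos'].round(4),s['wrist_force'].round(2),s['wrist_torque'].round(3),s['time'])
f=robot.grab_frame('wrist'); save(f,'w9.png'); g=f['img'].mean(2).astype(int); im=f['img'].astype(int)
for r in (192,204): u=np.where(g[r,190:340]<70)[0]+190; print(r,u.min(),u.max())
for r in (305,312,320,328): print(r,[int(x) for x in g[r,236:288:2]])
print([(r,im[r,261].tolist()) for r in range(228,246,3)])
E
```

```text
[ 0.5107 -0.2918  0.0625] [ 0.1  -3.76  3.94] [-0.463 -0.149 -0.008] 18.55
192 193 320
204 191 320
305 [70, 82, 81, 82, 84, 99, 104, 106, 110, 111, 105, 95, 90, 94, 99, 106, 108, 106, 104, 101, 95, 79, 81, 81, 84, 54]
312 [25, 23, 28, 33, 68, 108, 103, 106, 109, 111, 114, 117, 115, 113, 115, 111, 108, 105, 104, 101, 92, 25, 28, 26, 22, 35]
320 [48, 42, 42, 43, 70, 163, 185, 129, 107, 112, 112, 115, 115, 115, 116, 111, 109, 107, 102, 99, 99, 44, 43, 47, 46, 43]
328 [48, 43, 42, 38, 86, 162, 186, 196, 207, 214, 216, 220, 219, 217, 113, 112, 108, 105, 164, 153, 105, 47, 45, 43, 47, 43]
[(228, [25, 24, 28]), (231, [29, 29, 31]), (234, [23, 22, 24]), (237, [93, 75, 46]), (240, [121, 98, 59]), (243, [123, 100, 60])]
```

servo_tool(steps=[[0,-0.002,0,0,0,0],[0,-0.004,0,0,0,0],[0,-0.004,0.001,0,0,0]])

```text
time: 18.9
ee_pos: [0.5107, -0.292, 0.0624]
eef_rot: [0.37, -3.025, 0.014]
wrist_force: [-0.4, 1.6, 8.7]
gripper_width: 0.0213
grip_force: 49.1
```

```bash
python3 - <<'E'
from h import *
s=robot.sense(); print(s['ee_pos'].round(4),s['wrist_force'].round(2),s['wrist_torque'].round(3),s['time'])
E
```

```text
[ 0.5107 -0.292   0.0624] [-0.45  1.56  8.7 ] [ 0.264  0.206 -0.136] 18.9
```

servo_tool(steps=[[0,0.001,-0.002,0,0,0],[0,0.001,-0.002,0,0,0]], newtons=20)

```text
time: 19.1
ee_pos: [0.5107, -0.2919, 0.0625]
eef_rot: [0.371, -3.025, 0.015]
wrist_force: [1.6, -0.2, 2.8]
gripper_width: 0.021
grip_force: 48.4
```

servo_tool(steps=[[0,0,0,0,0,0],[0,0,0,0,0,0],[0,0,0,0,0,0],[0,0,0,0,0,0]], grip=0.5)

```text
time: 19.5
ee_pos: [0.5105, -0.2921, 0.0624]
eef_rot: [0.371, -3.025, 0.015]
wrist_force: [0.1, -0.2, -0.4]
gripper_width: 0.043
grip_force: 0.0
```

servo_tool(steps=[[0,0,-0.05,0,0,0],[0,0,-0.15,0,0,0],[0,0,-0.28,0,0,0],[0,0,-0.4,0,0,0],[0,0,-0.4,0,-0.09,0],[0,0,-0.4,0,-0.09,0],[0,0,-0.4,0,-0.09,0],[0,0,-0.4,0,-0.09,0]])

```text
time: 20.3
ee_pos: [0.5213, -0.2894, 0.1814]
eef_rot: [0.382, -3.115, -0.003]
wrist_force: [0.5, 0.9, -0.3]
gripper_width: 0.0426
grip_force: 0.0
```

```bash
python3 - <<'E'
from h import *
s=robot.sense(); w=robot.grab_frame('wrist'); save(w,'w10.png'); print(s['ee_pos'].round(4),s['wrist_force'].round(2),s['time'])
W=dict(M=w['mtx'],T=wristT(w,s)); 
for l in ('gauge','cradle','nose'): print(l,[(np.round(d['position'],1).tolist(),round(d['p'],2)) for d in robot.recognise(w,l)][:2])
C=np.array([.5096,-.2913]); e=np.array([.970,.2426]); n=np.array([-.2426,.970])
hsv=cv2.cvtColor(cv2.imread('pics/w10.png'),cv2.COLOR_BGR2HSV)
t=robot.trace(w,'gauge')[0]; m=t['mask']; ys,xs=np.where(m); print(xs.min(),xs.max(),ys.min(),ys.max())
for r in range(ys.min(),ys.max()+1,4):
    c=np.where(m[r])[0]; 
    if len(c): 
        q=atz(ray(W['M'],W['T'],((c.min()+c.max())/2,r)),.066)[:2]-C; print(r,c.min(),c.max(),hsv[r,(c.min()+c.max())//2].tolist(),'along %.1f lat %.1f'%(q@e*1e3,q@n*1e3))
E
```

```text
[ 0.5213 -0.2894  0.1814] [ 0.49  0.87 -0.28] 20.3
gauge [([157.6, 259.4], 0.91)]
cradle [([169.5, 242.9], 0.95)]
nose [([154.0, 262.4], 0.57)]
228 293 118 248
118 242 283 [13, 117, 87] along -47.7 lat 0.9
122 228 293 [42, 10, 129] along -44.7 lat -0.6
126 229 293 [40, 10, 147] along -41.6 lat -0.2
130 230 291 [60, 5, 97] along -38.5 lat -0.6
134 229 292 [105, 13, 40] along -35.4 lat -0.6
138 229 292 [100, 19, 40] along -32.3 lat -0.6
142 230 291 [75, 18, 28] along -29.1 lat -0.7
146 230 291 [130, 24, 32] along -26.0 lat -0.7
150 230 290 [120, 16, 31] along -22.8 lat -1.1
154 233 288 [130, 25, 31] along -19.5 lat -0.7
158 241 280 [45, 20, 26] along -16.3 lat -0.7
162 247 273 [20, 56, 104] along -13.0 lat -1.1
166 247 273 [19, 134, 116] along -9.7 lat -1.1
170 247 273 [20, 131, 117] along -6.4 lat -1.1
174 247 273 [19, 132, 118] along -3.1 lat -1.1
178 247 273 [19, 133, 117] along 0.3 lat -1.1
182 247 273 [19, 133, 115] along 3.7 lat -1.1
186 247 273 [19, 138, 144] along 7.1 lat -1.1
190 247 273 [20, 137, 223] along 10.5 lat -1.2
194 248 273 [20, 135, 223] along 14.0 lat -0.7
198 248 273 [20, 136, 225] along 17.5 lat -0.8
202 251 269 [25, 30, 222] along 21.0 lat -1.2
206 251 269 [39, 8, 226] along 24.6 lat -1.2
210 251 269 [43, 8, 226] along 28.2 lat -1.2
214 251 269 [40, 7, 225] along 31.8 lat -1.2
218 251 269 [39, 8, 225] along 35.4 lat -1.2
222 252 269 [40, 7, 223] along 39.1 lat -0.8
226 252 268 [40, 7, 223] along 42.7 lat -1.2
230 251 270 [42, 8, 151] along 46.5 lat -0.8
234 251 270 [40, 7, 223] along 50.2 lat -0.8
238 251 268 [45, 7, 222] along 54.0 lat -1.7
242 252 268 [39, 8, 223] along 57.8 lat -1.3
246 254 265 [40, 11, 210] along 61.6 lat -1.7
```

```bash
python3 - <<'E'
from station import robot
print(robot.finish_job())
E
```

```text
the job is handed in; nothing more can be done
None
```

The gauge is off the pump and lies in its V cradle within about 2 mm of its place, plug in the narrow rest and dial case in the wide one. The last side view showed the sleeve back forward and the pump where it stood. The job is handed in at about 20 s of robot time.

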